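# Slide a paint-swatch carrier under the drag spring of its dock

## Task

Load the paint-swatch carrier into its dock: with a fingertip on its thumb deck, press it hard down against the sprung yellow bed and, keeping it pressed, push it along the channel under the steel leaf spring, fully home against the orange end stop, so that the bed pops up behind it. Only press and push the carrier, do not pick it up, and leave the two paint pots and the vase where they stand.

Things in the scene. Friction and masses are not known exactly. Their poses are not given: they have to be found in the camera images.
- dock: Fixed grey base 252 x 92 x 8 mm with an open channel along x between two aluminium walls (68 mm apart inside, tops 24 mm high). Origin: on the table, on the channel's centre line. x: the way the carrier is pushed; z up. All dock x are in this frame, all heights above the table. The yellow sprung bed spans x -124 to -30 mm; beyond it the bay floor is 8 mm high.
- bridge_gap (a point): Middle of the underside of the steel bridge across the channel: dock x 26 to 36 mm, underside 25 mm high, top 35 mm. A carrier on the raised bed strikes it; on the pressed bed it passes. The steel leaf spring (24 mm wide) is hinged behind it at dock x 36 mm, height 29 mm, and slopes down to its tip at x 76 mm, 13 mm high. Axes as the dock.
- bay_end (a point): Foot of the orange end stop's face (dock x 103 mm, on the bay floor, 8 mm high), on the centre line: where the foot of the carrier's nose comes when fully home. The stop is 24 mm high. Axes as the dock.
- carrier: Loose black plate 126 (x) x 64 x 12 mm, about 0.16 kg, colour swatches on its front half. Origin: centre of its underside; x to its nose, z up. Starts flat on the raised bed, origin near dock x -45 mm. White cross ridge at its x -25 to -17 mm, 10 mm above its top. Fully home: origin at dock x 40 mm, underside 8 mm high. Its tail clears the bed at dock x 33 mm.
- thumb_deck (a point): Centre of the carrier's grey thumb deck, on its top face (12 mm above the underside) behind the white ridge: 38 mm long (x), 64 mm wide; the tail is 19 mm behind, the ridge's rear face 19 mm ahead. A fingertip standing here presses the carrier down and pushes against the ridge. Axes as the carrier.
- bed (a joint): Downward travel of the yellow bed (94 x 60 mm, guided, stays level), m: 0 up (top 18 mm high), 0.009 fully pressed (top 9 mm high). A finger needs about 3 N to start it and 8 to 9 N to bottom it. It rises again once nothing holds it down.
- leaf (a joint): Angle by which the leaf spring is lifted, rad: 0 at rest, about 0.1 to 0.2 with the carrier's nose under it, when it presses on the nose with about 6 N.
- pot_black: Black lidded paint pot, 48 mm across, 50 mm high, loose, beside the dock. Origin at the centre of its underside. Leave alone.
- pot_white: White lidded paint pot, same size, loose, beside the dock. Origin at the centre of its underside. Leave alone.
- vase: Black printed vase, 80 mm across, 110 mm high, loose, near the far end of the dock. Origin at the centre of its underside. Leave alone.
Mind the look-alikes: they are no part of the job. Leave any blue look-alike of the carrier alone.

How it is judged:
By the outcome, as a careful person would: the job done as asked, in the order asked, and still so for the second after the job is handed in, with the robot touching nothing.
It also fails if it takes over 35 s, if anything falls off the work surface, if the arm or the gripper's body presses on something with over 40 N, if the wrist force passes 120 N, or if a joint passes its speed limit or range.

## Robot

A 6-joint arm with a two-finger parallel gripper is mounted at the origin on the work surface. World frame = base frame: x ahead of the robot, y to its left, z up, the work surface at z = 0. Lengths are in m, angles in rad, forces in N, time in s.
With the tool pointing down it reaches from about 0.3 to 0.775 m from the base axis. Payload 14.6 kg.
Tool frame: the origin (TCP) lies midway between the tips of the shut fingers; the grasp point (between the pads) lies 19 mm behind it; z points along the fingers, y is the line along which they close (so a half turn about z gives the same grasp; the last joint's range is limited). The gripper opens to 94 mm and grips with 3 to 60 N. Pads are 16 mm wide; open, the fingers measure 119 mm over their backs; the gripper's body (75 mm by 177 mm) begins 78 mm behind the grasp point.
Start: joints at [-1.178, 0.3, 1.521, -0, 1.321, -0.067], TCP at [0.244, -0.493, 0.205] pointing down, gripper open.
Joint ranges: [-3.03, 3.03], [-0.79, 2.21], [0.23, 2.52], [-1.04, 4.18], [0, 3.07], [-2.55, 2.55]. Speed limits (rad/s): [2.22, 2.22, 2.57, 3.14, 3.14, 3.14].

## Interface

Orientations are given as [roll, pitch, yaw] about the fixed x, y, z axes, in that order (R = Rz(yaw) Ry(pitch) Rx(roll)).
In Python, from station import ctrl gives the robot as it stands. The module is installed in compiled form; this text tells all that it offers.
- The arm moves only by the tool servo_tool, never from a script. Its argument "plan" is a list of rows, each a list of 7 numbers: the opening in per cent of the stroke, from 0 (shut) to 100 (fully open), then the shift along the tool's x, y, z in m, then the turn, a rotation vector about the tool's x, y, z in rad. A call has exactly 8 rows; each row shifts and turns the commanded pose from where the row before left it, along the tool's axes as they then stand; what a row does not reach is not made up. A row lasts 1/8 s, in which the tool goes at most 62.5 mm and 10.7 degrees, less where a joint would pass 70% of its speed; a pose out of reach is approached as far as the arm can. A call with a gripper value outside its range is refused whole. The fingers move at their own pace and stop on an object; "force" is the grip in N (left out, the last holds). Time passes only in rows, so rows that do not move let the fingers close, or fill a call up. It gives the time, the measured TCP pose, the force, the opening and the grip force at its end, in the units of the state.
- ctrl.get_obs(): the state, without advancing time (a new reading comes with each control period).
- ctrl.camera(name): name is "side" or "top"; returns a dict with "pixels" (480x640x3 uint8, red, green, blue), "z_map" (480x640 float32, m along the optical axis (not along the pixel's ray), 0 where there is no reading), "mtx" (3x3 intrinsics, pixels), "dist" ([k1, k2, p1, p2, k3] as OpenCV has them; the pictures are not rectified), "pose" (4x4, takes a point from camera to world coordinates). Camera axes: x right, y up, looking along -z (the intrinsics and any distortion apply to the point x, -y, -z); pixel columns grow to the right and rows downward; lengths in m; the calibration is good to about 2 mm. A picture is of the moment at which its call begins.
- ctrl.hand_in(): hands the job in; it is judged then, once.
The state is a dict: "time_s": time; "qpos": joint angles; "joint_vel": joint speeds; "tau": joint torques, N m; "ee_pos": TCP position; "eef_rot": TCP orientation; "force": force on the tool from outside, world axes, zero at the start; "moment": the same for the moment, N m; "grip_width": finger opening in m; "grip_force": force on a finger pad.
Only numpy, scipy, OpenCV 4.12 (cv2) and the standard library are available. Lean on these libraries where they do the work, as an engineer would, in place of code of your own. Each camera call takes 0.05 s, during which the arm holds its last target. There are 200 camera calls.

## Working session

There is one attempt and no reset: what is moved stays moved. The work goes in short steps, Python scripts to look and compute and a tool call to move; the robot and the scene stay as the last step left them, time stands still between calls to the robot, and variables do not carry over. Pictures are saved under pics/ and viewed, at most 10 in all, crops included, and the job is handed in when it is done.

Besides the shell and the picture viewer there is one more tool, called after "Emit:" as name([rows], argument=value, ...), one row to a line, values as JSON. servo_tool: Moves the arm, as the interface text tells. Its arguments: {"type":"object","properties":{"plan":{"type":"array","items":{"type":"array","items":{"type":"number"}}},"force":{"type":"number"}},"required":["plan"]}

```bash
mkdir -p pics
cat > h.py <<'E'
import numpy as np, cv2
from station import ctrl
def save(c,n): cv2.imwrite(f"pics/{n}.png",cv2.cvtColor(c["pixels"],cv2.COLOR_RGB2BGR))
def cloud(c):
    z=c["z_map"]; h,w=z.shape
    u,v=np.meshgrid(np.arange(w),np.arange(h))
    p=cv2.undistortPoints(np.stack([u,v],-1).reshape(-1,1,2).astype(np.float64),np.array(c["mtx"]),np.array(c["dist"])).reshape(h,w,2)
    P=np.stack([p[...,0]*z,-p[...,1]*z,-z],-1); T=np.array(c["pose"])
    W=P@T[:3,:3].T+T[:3,3]; W[z==0]=np.nan
    return W
E
python3 - <<'E'
from h import *
for n in("top","side"):
    c=ctrl.camera(n); save(c,n+"0"); np.save(n+"0.npy",cloud(c)); print(n,np.round(c["pose"],3).tolist())
o=ctrl.get_obs(); print(o["time_s"],o["ee_pos"],o["eef_rot"],o["force"],o["grip_width"])
E
```

```text
top [[-0.025, 0.983, -0.184, 0.43], [-0.999, -0.028, -0.016, -0.004], [-0.021, 0.184, 0.983, 0.997], [0.0, 0.0, 0.0, 1.0]]
side [[0.903, 0.332, -0.271, 0.372], [-0.429, 0.681, -0.593, -0.518], [-0.012, 0.652, 0.758, 0.718], [0.0, 0.0, 0.0, 1.0]]
0.1 [ 0.24398144 -0.49268565  0.20495787] [-3.14060257e+00 -6.43980298e-05  4.59832143e-01] [-0.18014946  0.04994642 -0.17310661] 0.09384219337171602
```

View pics/top0.png

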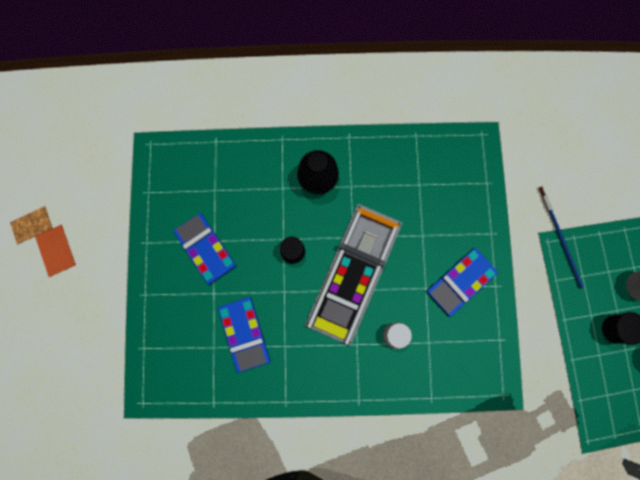

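View pics/side0.png

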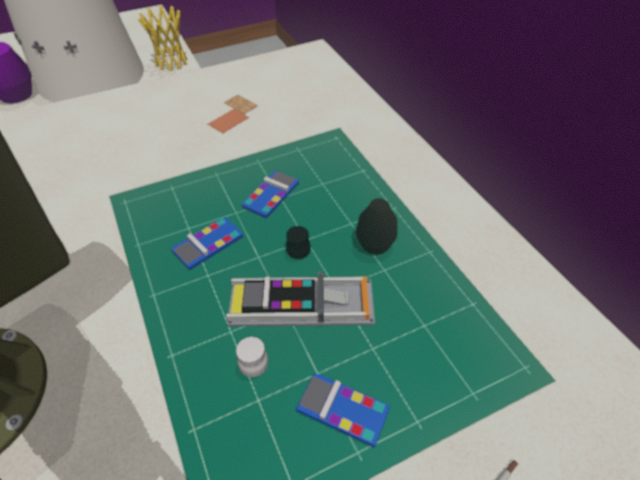

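The top view shows the dock running from yellow bed (330,328) to orange stop (380,215). The black carrier is in it, with its deck at (337,312) and ridge at (343,301). Look-alikes are the blue plates at (205,248), (245,335) and (462,282). The black plate in the dock fits the description. Next I measure it and confirm in one crop.

Run:
```python
from h import *
for n,(x0,x1,y0,y1) in {"top":(295,415,195,355),"side":(220,385,265,335)}.items():
    im=cv2.imread(f"pics/{n}0.png"); W=np.load(n+"0.npy")
    hsv=cv2.cvtColor(im,cv2.COLOR_BGR2HSV); H,S,V=[hsv[...,i].astype(int) for i in range(3)]
    roi=np.zeros(H.shape,bool); roi[y0:y1,x0:x1]=1
    m={"orange":(H>5)&(H<20)&(S>150)&(V>120)&roi,"yellow":(H>23)&(H<35)&(S>150)&(V>100)&roi}
    for k,a in m.items():
        # keep largest component
        nn,l,st,_=cv2.connectedComponentsWithStats(a.astype(np.uint8)); i=1+st[1:,4].argmax() 
        # yellow: choose all comps, print
        for j in range(1,nn):
            if st[j,4]>40: print(n,k,st[j].tolist(),np.nanmedian(W[l==j],0).round(4))
    # dock: points in roi z 0.004..0.05 
    a=roi&(W[...,2]>0.019)&(W[...,2]<0.03)
    g=roi&(W[...,2]>0.005)&(W[...,2]<0.045)&~((H>40)&(H<90)&(S>120))
    nn,l,st,_=cv2.connectedComponentsWithStats(g.astype(np.uint8)); i=1+st[1:,4].argmax()
    P=W[l==i][:,:2].astype(np.float32)
    r=cv2.minAreaRect(P); print(n,"dock rect",r)
    d=P-P.mean(0); w,v=np.linalg.eigh(d.T@d); print("pca",P.mean(0),np.degrees(np.arctan2(v[1,1],v[0,1])))
im=cv2.imread("pics/top0.png")[195:355,290:420]; cv2.imwrite("pics/crop.png",cv2.resize(im,None,fx=3.7,fy=3.7,interpolation=cv2.INTER_CUBIC))
```

```text
top orange [359, 208, 39, 20, 199] [ 0.6423 -0.1122  0.0231]
top yellow [333, 274, 10, 11, 74] [ 0.5289 -0.0348  0.0288]
top yellow [356, 284, 10, 10, 74] [ 0.5101 -0.0753  0.029 ]
top yellow [314, 317, 34, 22, 349] [ 0.442  -0.0194  0.0172]
top dock rect ((0.5415846109390259, -0.06619339436292648), (0.09231361746788025, 0.2515011131763458), 64.57716369628906)
pca [ 0.5362697  -0.06381766] 154.65494
side orange [361, 278, 8, 40, 160] [ 0.6395 -0.1178  0.0243]
side yellow [283, 281, 9, 6, 54] [ 0.528  -0.0376  0.0304]
side yellow [232, 286, 11, 26, 216] [ 0.4394 -0.0227  0.0183]
side yellow [282, 300, 9, 9, 75] [ 0.5093 -0.0772  0.0308]
side dock rect ((0.539370059967041, -0.06965868920087814), (0.09211084991693497, 0.2521485686302185), 64.8670654296875)
pca [ 0.536806  -0.0760003] 156.99551
```

View pics/crop.png

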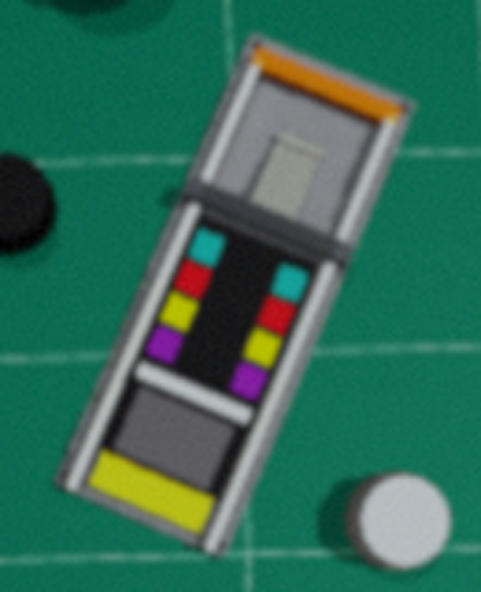

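The crop confirms it: the black swatch carrier is on the yellow bed, with its ridge and deck towards the yellow end, and the bridge and leaf are ahead of its nose. Next I locate the ridge in the dock frame.

```bash
cat >> h.py <<'E'
O=np.array([0.5405,-0.068]); YAW=np.radians(-25.3); D=np.array([np.cos(YAW),np.sin(YAW)]); N=np.array([-D[1],D[0]])
def dock(P): q=P[...,:2]-O; return np.stack([q@D,q@N,P[...,2]],-1)
E
python3 - <<'E'
from h import *
for n in("top","side"):
    W=np.load(n+"0.npy"); Q=dock(W); im=cv2.imread(f"pics/{n}0.png"); hsv=cv2.cvtColor(im,cv2.COLOR_BGR2HSV).astype(int)
    box=(abs(Q[...,1])<.036)&(abs(Q[...,0])<.13)
    a=box&(hsv[...,2]>150)&(hsv[...,1]<60)&(Q[...,0]<-.03)&(abs(Q[...,1])<.026)
    print(n,"ridge",a.sum(),np.nanpercentile(Q[a],[5,50,95],axis=0).round(4).tolist())
    b=box&(hsv[...,0]>23)&(hsv[...,0]<35)&(hsv[...,1]>150)&(Q[...,0]<-.08)
    print("yellow",np.nanpercentile(Q[b],[3,50,97],axis=0).round(4).tolist())
    o=box&(hsv[...,0]>5)&(hsv[...,0]<20)&(hsv[...,1]>150)
    print("orange",np.nanpercentile(Q[o],[3,50,97],axis=0).round(4).tolist())
    br=(abs(Q[...,0]-.03)<.02)&(Q[...,2]>.031)&(Q[...,2]<.04)&(abs(Q[...,1])<.05)
    print("bridge",np.nanpercentile(Q[br],[5,50,95],axis=0).round(4).tolist())
    w=(abs(Q[...,0])<.1)&(Q[...,2]>.021)&(Q[...,2]<.027)&(abs(abs(Q[...,1])-.037)<.008)
    for s in(1,-1):
        p=Q[w&(Q[...,1]*s>0)]; print("wall",s,np.polyfit(p[:,0],p[:,1],1).round(4))
    for nm,m in(("potW",None),):pass
o=ctrl.get_obs(); t=O+D*-.089; d=np.r_[t,0.07]-o["ee_pos"]; y=o["eef_rot"][2]; print("target",t,"world d",d)
R=cv2.Rodrigues(np.array([0,0,y]))[0]@np.diag([1,-1,-1]); print("tool d",R.T@d,"turn about tool z",-(YAW-y))
E
```

```text
top ridge 102 [[-0.062, -0.0232, 0.0356], [-0.0591, -0.0001, 0.0387], [-0.0562, 0.0232, 0.0421]]
yellow [[-0.1191, -0.0258, 0.0137], [-0.11, 0.0023, 0.0172], [-0.101, 0.0307, 0.0203]]
orange [[-0.0149, -0.0317, 0.0159], [0.1101, 0.0013, 0.0228], [0.1158, 0.033, 0.029]]
bridge [[0.0147, -0.0373, 0.0313], [0.0331, 0.0013, 0.0339], [0.0387, 0.0399, 0.0366]]
wall 1 [0.0028 0.0385]
wall -1 [-0.0047 -0.0348]
side ridge 118 [[-0.1233, -0.024, 0.0094], [-0.0596, -0.0008, 0.0399], [-0.0558, 0.0227, 0.0423]]
yellow [[-0.118, -0.0268, 0.0158], [-0.111, -0.0018, 0.0183], [-0.1039, 0.0258, 0.0216]]
orange [[-0.0157, -0.0305, 0.0221], [0.1107, -0.0018, 0.0244], [0.1146, 0.0321, 0.0309]]
bridge [[0.0145, -0.0396, 0.0312], [0.0339, -0.0038, 0.0348], [0.0393, 0.0373, 0.0369]]
wall 1 [-0.0109  0.0372]
wall -1 [-0.01   -0.0364]
target [ 0.46003665 -0.02996515] world d [ 0.21605522  0.4627205  -0.13495787]
tool d [ 0.3989672  -0.31877153  0.13495787] turn about tool z 0.9014004433017604
```

Emit:
servo_tool([
  [0,0.045,-0.035,0,0,0,0],
  [0,0.045,-0.035,0,0,0,0],
  [0,0.045,-0.035,0,0,0,0],
  [0,0.045,-0.035,0,0,0,0],
  [0,0.045,-0.035,0,0,0,0],
  [0,0.045,-0.035,0,0,0,0],
  [0,0.045,-0.035,0,0,0,0],
  [0,0.045,-0.035,0,0,0,0],
], force=20)

```text
time_s: 1.1
ee_pos: [0.4428, -0.0804, 0.2054]
eef_rot: [3.142, -0.0, 0.46]
force: [0.5, -1.1, -0.3]
grip_width: 0.0175
grip_force: 0.0
```

Emit:
servo_tool([
  [0,0,0,0,0,0,0.15],
  [0,0,0,0,0,0,0.15],
  [0,0,0,0,0,0,0.15],
  [0,0,0,0,0,0,0.15],
  [0,0,0,0,0,0,0.15],
  [0,0,0,0,0,0,0.15],
  [0,0,0,0,0,0,0],
  [0,0,0,0,0,0,0],
])

```text
time_s: 2.1
ee_pos: [0.4424, -0.0822, 0.2053]
eef_rot: [3.142, 0.0, -0.437]
force: [-0.8, 0.3, -0.1]
grip_width: 0.0005
grip_force: 0.0
```

```bash
cat >> h.py <<'E'
def show(tx=-.080):
    o=ctrl.get_obs(); p=dock(np.array(o["ee_pos"])); f=np.array(o["force"])
    print("t",o["time_s"],"dock",p.round(4),"rot",np.round(o["eef_rot"],4),"dyaw_tool",round(-(YAW-o["eef_rot"][2]),4),"F x,y,z",(f[:2]@D).round(1),(f[:2]@N).round(1),f[2].round(1),"w",round(o["grip_width"],4))
E
python3 -c "
from h import *
show()"
```

```text
t 2.1 dock [-0.0827 -0.0548  0.2053] rot [ 3.1415e+00  3.0000e-04 -4.3690e-01] dyaw_tool 0.0047 F x,y,z -0.9 -0.0 -0.1 w 0.0005
```

Emit:
servo_tool([
  [0,0.001,-0.018,0,0,0,0.005],
  [0,0.001,-0.018,0,0,0,0],
  [0,0.001,-0.019,0,0,0,0],
  [0,0,0,0.045,0,0,0],
  [0,0,0,0.045,0,0,0],
  [0,0,0,0.045,0,0,0],
  [0,0,0,0.02,0,0,0],
  [0,0,0,0,0,0,0],
])

```text
time_s: 3.1
ee_pos: [0.468, -0.0337, 0.0494]
eef_rot: [3.141, 0.003, -0.443]
force: [0.6, 0.5, 0.9]
grip_width: 0.0003
grip_force: 0.0
```

```bash
python3 -c "
from h import *
show()
ims=[cv2.resize(ctrl.camera(n)['pixels'][a:b,c:d],(400,400)) for n,a,b,c,d in(('side',240,360,210,330),('top',240,360,290,410))]
cv2.imwrite('pics/c1.png',np.hstack(ims)[...,::-1])"
```

```text
t 3.1 dock [-0.0802  0.      0.0494] rot [ 3.1408e+00  2.6000e-03 -4.4320e-01] dyaw_tool -0.0017 F x,y,z 0.4 0.7 0.9 w 0.0003
```

View pics/c1.png

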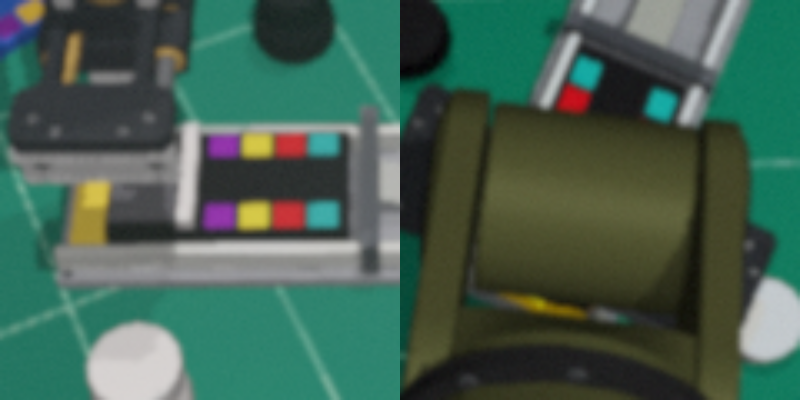

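The fingertip is over the deck (about (150,190) in the left half), just behind the white ridge. The nose is still short of the bridge. Now I press.

Emit:
servo_tool([
  [0,0,0,0.008,0,0,0],
  [0,0,0,0.008,0,0,0],
  [0,0,0,0.004,0,0,0],
  [0,0,0,0.003,0,0,0],
  [0,0,0,0.003,0,0,0],
  [0,0,0,0.002,0,0,0],
  [0,0,0,0.001,0,0,0],
  [0,0,0,0,0,0,0],
])

```text
time_s: 4.2
ee_pos: [0.4687, -0.0338, 0.0217]
eef_rot: [3.141, 0.0, -0.445]
force: [-3.5, 0.9, 7.5]
grip_width: 0.0005
grip_force: 4.1
```

```bash
python3 -c "
from h import *
show()"
```

```text
t 4.2 dock [-0.0796  0.0002  0.0217] rot [ 3.1415e+00  2.0000e-04 -4.4510e-01] dyaw_tool -0.0036 F x,y,z -3.5 -0.7 7.5 w 0.0005
```

Emit:
servo_tool([
  [0,0,0,0.001,0,0,0],
  [0,0,0,0.001,0,0,0],
  [0,0,0,0,0,0,0],
  [0,0,0,0,0,0,0],
  [0,0.002,0,0,0,0,0],
  [0,0.002,0,0,0,0,0],
  [0,0.002,0,0,0,0,0],
  [0,0,0,0,0,0,0],
])

```text
time_s: 5.2
ee_pos: [0.4722, -0.0353, 0.0208]
eef_rot: [3.141, 0.005, -0.445]
force: [-27.2, 10.8, 43.1]
grip_width: 0.0005
grip_force: 21.9
```

```bash
python3 -c "
from h import *
show()"
```

```text
t 5.2 dock [-0.0757  0.0004  0.0208] rot [ 3.1411  0.0053 -0.445 ] dyaw_tool -0.0034 F x,y,z -29.2 -1.8 43.1 w 0.0005
```

Emit:
servo_tool([
  [0,0,0,-0.001,0,0,0],
  [0,0.002,0,0,0,0,0],
  [0,0.002,0,0,0,0,0],
  [0,0.002,0,0,0,0,0],
  [0,0.002,0,0,0,0,0],
  [0,0.002,0,0,0,0,0],
  [0,0,0,0,0,0,0],
  [0,0,0,0,0,0,0],
])

```text
time_s: 6.2
ee_pos: [0.4825, -0.0402, 0.0211]
eef_rot: [-3.142, 0.002, -0.445]
force: [-11.7, 5.0, 19.3]
grip_width: 0.0004
grip_force: 9.3
```

```bash
python3 -c "
from h import *
show()
im=ctrl.camera('side')['pixels'][240:360,210:390]
cv2.imwrite('pics/c2.png',cv2.resize(im,None,fx=4,fy=4)[...,::-1])"
```

```text
t 6.2 dock [-0.0643  0.0004  0.0211] rot [-3.1416e+00  2.0000e-03 -4.4510e-01] dyaw_tool -0.0035 F x,y,z -12.7 -0.5 19.3 w 0.0004
```

View pics/c2.png

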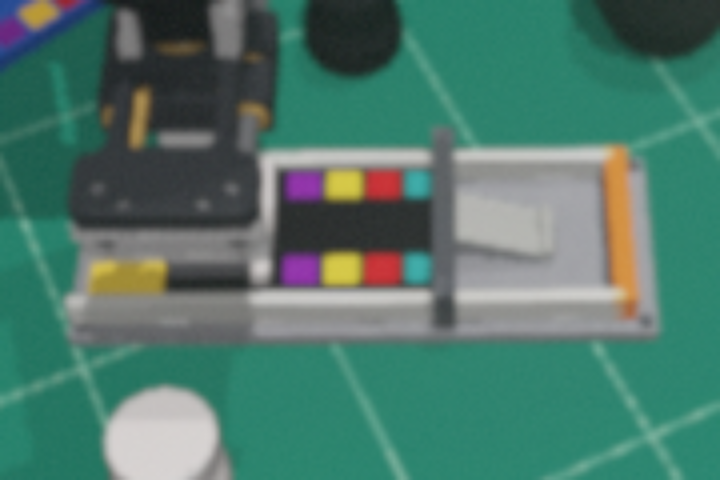

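The nose is under the bridge at (440,230) and the carrier is moving with the fingertip. I keep pushing.

Emit:
servo_tool([
  [0,0.003,0,0,0,0,0],
  [0,0.003,0,0,0,0,0],
  [0,0.003,0,0,0,0,0],
  [0,0.003,0,0,0,0,0],
  [0,0.003,0,0,0,0,0],
  [0,0.003,0,0,0,0,0],
  [0,0.003,0,0,0,0,0],
  [0,0,0,0,0,0,0],
])

```text
time_s: 7.25
ee_pos: [0.5017, -0.0494, 0.021]
eef_rot: [-3.142, 0.001, -0.445]
force: [-8.1, 3.8, 14.9]
grip_width: 0.0003
grip_force: 7.2
```

```bash
python3 -c "
from h import *
show()"
```

```text
t 7.25 dock [-0.043   0.0003  0.021 ] rot [-3.1415e+00  1.4000e-03 -4.4510e-01] dyaw_tool -0.0035 F x,y,z -9.0 -0.0 14.9 w 0.0003
```

Emit:
servo_tool([
  [0,0,0,0.0005,0,0,0],
  [0,0.003,0,0,0,0,0],
  [0,0.003,0,0,0,0,0],
  [0,0.003,0,0,0,0,0],
  [0,0.003,0,0,0,0,0],
  [0,0.003,0,0,0,0,0],
  [0,0.003,0,0,0,0,0],
  [0,0,0,0,0,0,0],
])

```text
time_s: 8.25
ee_pos: [0.5158, -0.056, 0.0207]
eef_rot: [3.141, 0.007, -0.445]
force: [-27.1, 12.9, 33.6]
grip_width: 0.0003
grip_force: 21.5
```

```bash
python3 -c "
from h import *
show()
im=ctrl.camera('side')['pixels'][240:360,210:390]
cv2.imwrite('pics/c3.png',cv2.resize(im,None,fx=4,fy=4)[...,::-1])"
```

```text
t 8.25 dock [-0.0274  0.0003  0.0207] rot [ 3.141   0.0072 -0.4448] dyaw_tool -0.0033 F x,y,z -30.0 0.1 33.6 w 0.0003
```

View pics/c3.png

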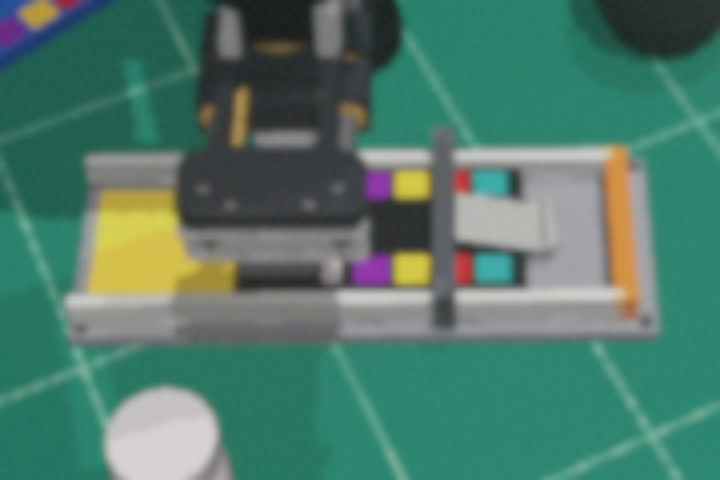

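The nose is at (520,230) and has just gone under the leaf; the carrier is still pressed and straight. I carry on.

Emit:
servo_tool([
  [0,0.002,0,0,0,0,0],
  [0,0.002,0,0,0,0,0],
  [0,0.002,0,0,0,0,0],
  [0,0.002,0,0,0,0,0],
  [0,0.002,0,0,0,0,0],
  [0,0.002,0,0,0,0,0],
  [0,0.002,0,0,0,0,0],
  [0,0,0,0,0,0,0],
])

```text
time_s: 9.3
ee_pos: [0.5288, -0.0622, 0.0206]
eef_rot: [3.141, 0.006, -0.445]
force: [-22.9, 10.6, 28.9]
grip_width: 0.0002
grip_force: 19.1
```

```bash
python3 -c "
from h import *
show()"
```

```text
t 9.3 dock [-0.013   0.0003  0.0206] rot [ 3.1412  0.0062 -0.4449] dyaw_tool -0.0033 F x,y,z -25.2 -0.2 28.9 w 0.0002
```

Emit:
servo_tool([
  [0,0.002,0,0,0,0,0],
  [0,0.002,0,0,0,0,0],
  [0,0.002,0,0,0,0,0],
  [0,0.002,0,0,0,0,0],
  [0,0.002,0,0,0,0,0],
  [0,0.002,0,0,0,0,0],
  [0,0.002,0,0,0,0,0],
  [0,0,0,0,0,0,0],
])

```text
time_s: 10.3
ee_pos: [0.5417, -0.0683, 0.0205]
eef_rot: [3.141, 0.006, -0.445]
force: [-18.6, 9.3, 22.5]
grip_width: 0.0006
grip_force: 16.8
```

```bash
python3 -c "
from h import *
show()
im=ctrl.camera('side')['pixels'][240:360,210:390]
cv2.imwrite('pics/c4.png',cv2.resize(im,None,fx=4,fy=4)[...,::-1])"
```

```text
t 10.3 dock [0.0013 0.0002 0.0205] rot [ 3.1412  0.0055 -0.4449] dyaw_tool -0.0033 F x,y,z -20.8 0.5 22.5 w 0.0006
```

View pics/c4.png

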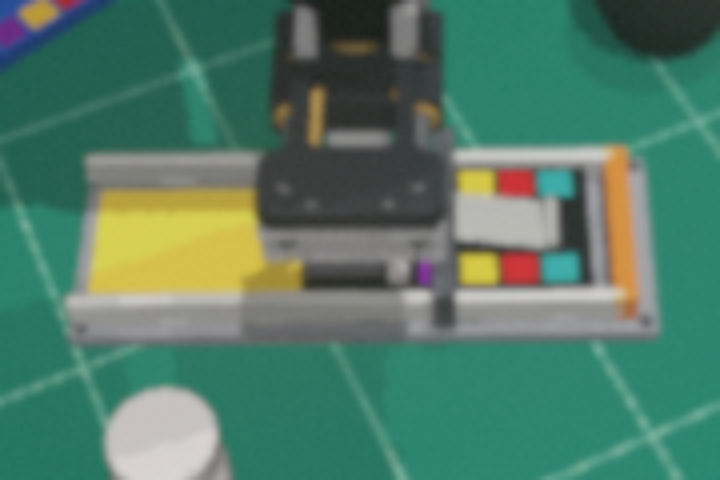

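The nose is at (583,230), about 10 mm from the orange stop, with the bed still down. I push the last stretch.

Emit:
servo_tool([
  [0,0.0,0,0.0004,0,0,0],
  [0,0.002,0,0,0,0,0],
  [0,0.002,0,0,0,0,0],
  [0,0.002,0,0,0,0,0],
  [0,0.002,0,0,0,0,0],
  [0,0.001,0,0,0,0,0],
  [0,0,0,0,0,0,0],
  [0,0,0,0,0,0,0],
])

```text
time_s: 11.35
ee_pos: [0.5488, -0.0717, 0.0202]
eef_rot: [3.141, 0.008, -0.445]
force: [-29.1, 13.5, 32.4]
grip_width: 0.0005
grip_force: 19.9
```

```bash
python3 -c "
from h import *
show()"
```

```text
t 11.35 dock [0.0091 0.0002 0.0202] rot [ 3.1409  0.0082 -0.4447] dyaw_tool -0.0031 F x,y,z -32.1 -0.2 32.4 w 0.0005
```

Emit:
servo_tool([
  [0,0.001,0,0,0,0,0],
  [0,0.001,0,0,0,0,0],
  [0,0.001,0,0,0,0,0],
  [0,0.001,0,0,0,0,0],
  [0,0,0,0,0,0,0],
  [0,0,0,0,0,0,0],
  [0,0,0,0,0,0,0],
  [0,0,0,0,0,0,0],
])

```text
time_s: 12.35
ee_pos: [0.5491, -0.0718, 0.0201]
eef_rot: [3.14, 0.017, -0.444]
force: [-55.7, 24.7, 53.8]
grip_width: 0.0005
grip_force: 33.4
```

```bash
python3 -c "
from h import *
show()
im=ctrl.camera('side')['pixels'][240:360,210:390]
cv2.imwrite('pics/c5.png',cv2.resize(im,None,fx=4,fy=4)[...,::-1])"
```

```text
t 12.35 dock [0.0094 0.0002 0.0201] rot [ 3.1397  0.0173 -0.4444] dyaw_tool -0.0028 F x,y,z -60.9 -1.5 53.8 w 0.0005
```

View pics/c5.png

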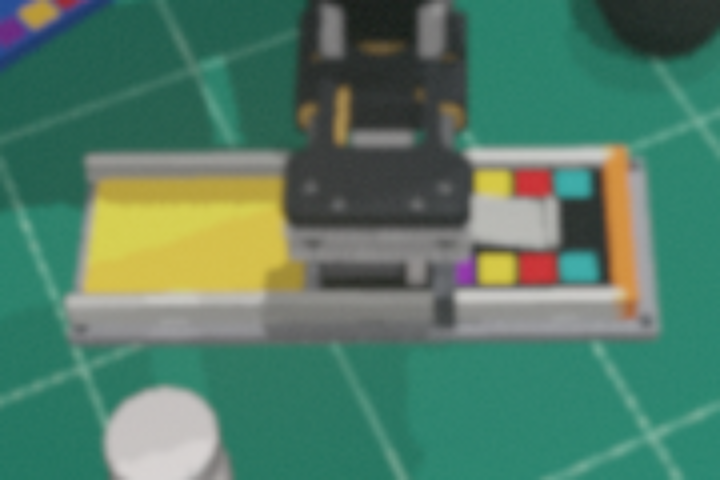

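The nose meets the orange stop at (605,230), the stop pushes back with 61 N, and the yellow bed has risen behind the tail. I unload and lift off.

Emit:
servo_tool([
  [0,-0.002,0,0,0,0,0],
  [0,-0.0015,0,-0.0005,0,0,0],
  [0,0,0,-0.001,0,0,0],
  [0,0,0,-0.001,0,0,0],
  [0,0,0,-0.004,0,0,0],
  [0,0,0,-0.03,0,0,0],
  [0,0,0,-0.05,0,0,0],
  [0,0,0,-0.05,0,0,0],
])

```text
time_s: 13.4
ee_pos: [0.5521, -0.0736, 0.1573]
eef_rot: [3.142, 0.0, -0.445]
force: [0.5, -0.2, -0.5]
grip_width: 0.0005
grip_force: 0.0
```

Emit:
servo_tool([
  [0,0,0,-0.04,0,0,0],
  [0,-0.04,0,0,0,0,0],
  [0,-0.04,0,0,0,0,0],
  [0,-0.04,0,0,0,0,0],
  [0,-0.04,0,0,0,0,0],
  [0,0,0,0,0,0,0],
  [0,0,0,0,0,0,0],
  [0,0,0,0,0,0,0],
])

```text
time_s: 14.4
ee_pos: [0.4084, -0.0051, 0.1959]
eef_rot: [3.142, 0.0, -0.446]
force: [-0.2, 0.5, -0.3]
grip_width: 0.0005
grip_force: 0.0
```

```bash
python3 -c "
from h import *
show()
c=ctrl.camera('side');im=c['pixels'][200:380,200:420]
cv2.imwrite('pics/c6.png',cv2.resize(im,None,fx=3.3,fy=3.3)[...,::-1])
Q=dock(cloud(c));b=(abs(Q[...,1])<.02)
for n,x0,x1 in(('bed',-.115,-.04),('deck',-.018,.008),('front',.08,.098)):
    m=b&(Q[...,0]>x0)&(Q[...,0]<x1); print(n,np.nanmedian(Q[m][:,2]))"
```

```text
t 14.4 dock [-0.1463  0.0005  0.1959] rot [ 3.1415e+00  2.0000e-04 -4.4560e-01] dyaw_tool -0.004 F x,y,z -0.4 0.4 -0.3 w 0.0005
bed 0.01958911879462988
deck 0.020528737936119645
front 0.02078859411507189
```

View pics/c6.png

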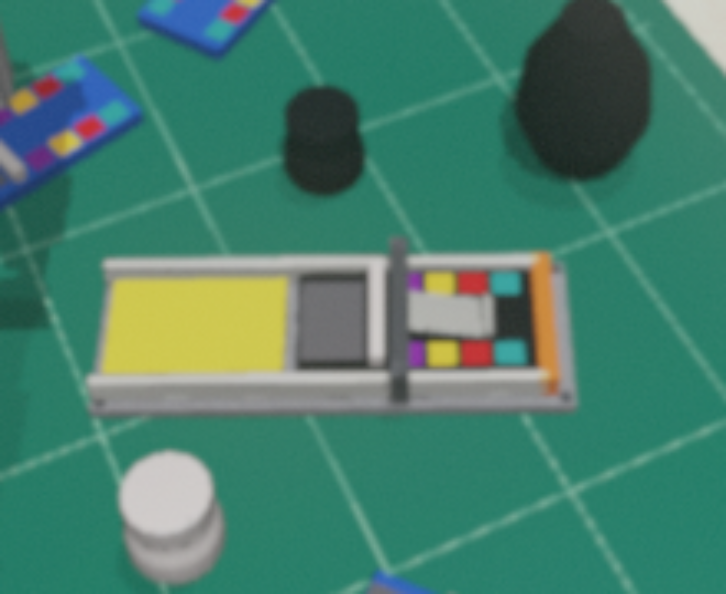

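The picture shows the carrier flat and home against the orange stop (535,315), with the leaf on its nose half. The bed is up behind the tail (290,320), and the pots and vase are standing in place.

```bash
python3 -c "
from station import ctrl
print(ctrl.hand_in())"
```

```text
the job is handed in; nothing more can be done
None
```

The carrier is fully home against the orange end stop under the leaf spring, the bed has popped up behind it, the pots and vase were left alone, and the job was handed in at about 14.5 s.

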